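# Load the tape dispenser and hold its sprung cover at the threading tab

### The arm

A 6-joint arm with a two-finger parallel gripper is mounted at the origin on a cart in front of the work surface, level with it; the furniture and walls round the work are solid. World frame = base frame: x ahead of the robot, y to its left, z up, the work surface at z = 0. Lengths are in m, angles in rad, forces in N, time in s.
With the tool pointing down it reaches from about 0.425 to 0.95 m from the base axis. Payload 3.5 kg.
Tool frame: the origin (TCP) lies at the very end of the fingers, on their centre line; the grasp point (between the pads) lies 19 mm behind it; z points along the fingers, y is the direction in which the jaws open and shut (so a half turn about z gives the same grasp; the last joint's range is limited). The gripper opens to 85 mm and grips with 20 to 120 N. Pads are 22 mm wide; open, the fingers measure 114 mm over their backs; the gripper's body (76 mm by 85 mm) begins 54 mm behind the grasp point. The pads swing forward as they close: fully open they stand 13 mm farther back than shut.
Start: joints at [1.137, 0.286, 1.577, -0, 1.279, -0.15], TCP at [0.189, 0.648, 0.231] pointing down, gripper open.
Joint ranges: [-2.77, 2.77], [-0.9, 2.22], [0.21, 2.48], [-1.53, 4.67], [0.24, 2.81], [-2.84, 2.84]. Speed limits (rad/s): [2.79, 2.79, 3.14, 3.14, 3.14, 3.14].

### API

Orientations are given as a unit quaternion [x, y, z, w].
In Python, from plant import get_state, read_camera, sign_off gives the robot as it stands.
- The arm moves only by the tool step_arm, never from a script. Its argument "targets" is a list that holds one entry, the list of rows, each a list of 5 numbers: the opening, from 0 (shut) to 1 (fully open), then the shift along the tool's x, y, z each as a share of 4 cm, from -1 to 1, then the turn about the tool's z as a share of 5 degrees, from -1 to 1. A call has 1 to 10 rows; each row shifts and turns the commanded pose from where the row before left it, along the tool's axes as they then stand; what a row does not reach is not made up. A row lasts 1/12 s, in which the tool goes at most 41.7 mm and 7.16 degrees, less where a joint would pass 70% of its speed; a pose out of reach is approached as far as the arm can. A call with a number of a shift or a turn outside -1 to 1 is refused whole. A call with a gripper value outside its range is refused whole. The fingers move at their own pace and stop on an object; "squeeze" is the grip in N (left out, the last holds). Time passes only in rows, so rows that do not move let the fingers close. It gives the time, the measured TCP pose, the force and the opening at its end, in the units of the state.
- get_state(): the state, without advancing time (a new reading comes with each control period).
- read_camera(name): name is "scene" or "top" or "wrist"; returns a dict with "pixels" (420x560x3 uint8, red, green, blue), "range_z" (420x560 float32, m along the optical axis (not along the pixel's ray), 0 where there is no reading), "mtx" (3x3 intrinsics, pixels), "rvec" (rotation vector, rad) and "tvec" (3), from world to camera coordinates, as OpenCV has them. Camera axes: x right, y down, z forward; pixel columns grow to the right and rows downward; lengths in m; the calibration is good to about 2 mm. A picture is of the moment at which its call begins.
- sign_off(): hands the job in, once; it reports no verdict.
The state is a dict: "time": time; "qpos": joint angles; "dq": joint speeds; "joint_efforts": joint torques, N m; "eef_pos": TCP position; "tcp_rot": TCP orientation; "contact_force": force on the tool from outside, world axes, zero at the start; "wrist_torque": the same for the moment, N m; "opening": opening from 0.0 (shut) to 1.0 (fully open).
Only numpy, scipy, OpenCV 4.12 (cv2) and the standard library are available. Lean on these libraries where they do the work, as an engineer would, in place of code of your own. Each camera call takes 0.05 s, during which the arm holds its last target.

### The job

Load the bench tape dispenser: put the blue spacer ring on its upright spindle first and the tape roll on top of it, each pushed fully home and let go. Then lift the sprung cover of the feed head until the red pointer on its corner stands at the yellow tab on the quadrant, without shifting the tab, and finish while still holding the cover there, so that a workmate can thread the tape; leave the other things on the table where they are.

Things in the scene. Friction and masses are not known exactly. Their poses are not given: they have to be found in the camera images.
- spacer_mid (a point): Blue plastic spacer ring, outside diameter 54 mm, bore 27 mm, 14 mm high, 40 g, lying flat on the table. The point is the centre of the ring, half-way up (7 mm above its underside); z is the ring's axis. Mind the fixed bag-taping machine: its belt stands 0.25 m high left of the rings, and its reel hangs over the table behind them, x 0.51 to 0.54, y -0.07 to 0.12, from z = 0.47 up: carry low there.
- roll_mid (a point): Small tape roll, cream tape on a brown core, outside diameter 62 mm, bore 27 mm, 22 mm high, about 60 g, lying flat on the table. The point is the centre of the ring, half-way up (11 mm above its underside); z is its axis.
- dispenser: Bench tape dispenser, fixed to the table; place and yaw vary. Grey base plate 140 (x) x 245 (y) x 12 mm; origin under it, near the centre; z up, x towards the back (hinge side), y from the white feed head towards the spindle. Head, guide pin and quadrant stay 65 mm or more from the spindle's axis.
- spindle_seat (a point): Foot of the dispenser's upright steel spindle, on its axis, on the face of the aluminium seat disc (66 mm across, 16 mm above the table). Spindle 23 mm in diameter, ending 53 mm above this point, the top 11 mm tapered to 12 mm. Axes as the dispenser's. Fully home, the spacer's centre is 7 mm and the roll's, on the spacer, 25 mm above this point.
- cover_bar (a point): Middle of the black bar handle on the feed head's cover: round bar, 10 mm in diameter, along y of the dispenser, 62 mm free between its posts, 28 mm free between bar and cover. The point is on the bar's axis and moves with the cover; shut, it is 106 mm above the table.
- cover_hinge (a point): Middle of the cover's hinge axis, 66 mm above the table, at the back of the feed head; the axis runs along y of the dispenser. The cover shut is a level plate that reaches 120 mm from here to the front (-x); the bar's middle is 100 mm in front of, 40 mm above and 12 mm aside (-y) of this point when shut.
- cover (a joint): Opening angle of the cover in rad: 0 shut, growing as its front edge rises, up to 1.1. A coil spring always pulls it shut: about 5 N upward at the bar starts it and about 6.5 N along the arc holds it at 0.5 rad; it snaps shut when let go.
- tab (a joint): Angle of the yellow threading tab about the same hinge axis, in rad, on the same scale as the cover: the pointer stands at the middle of the tab when the cover's angle equals this value. Set differently each time, from 0.35 to 0.65; clamped stiffly.
- cover_pointer (a point): Tip of the red pointer, a 3 mm thick blade on the front corner of the cover towards the spindle, 128 mm from the hinge axis.
- tab_mark (a point): Middle of the yellow tab (16 mm wide along the arc, 34 mm long) on the steel quadrant, 128 mm from the hinge axis, where the pointer's tip has to stand. The quadrant plate stands beside the cover on the spindle side, up to 170 mm above the table, its face 69 mm from the middle of the bar (in y of the dispenser): pass over or keep clear of it.
- thumb_wax: Round white tub, 49 mm across, 22 mm high; bystander. Origin at its underside.
- glue_stick: White glue stick standing upright, 26 mm across, 88 mm high; bystander. Origin at its underside.

How it is judged:
By the outcome, as a careful person would: the job done as asked, in the order asked, and still so for the second after the job is handed in, while the arm keeps its last pose, push and grip.
It also fails if it takes over 61 s, if anything falls off the work surface, if the arm or the gripper's body presses on something with over 40 N, if the wrist force passes 120 N, or if a joint passes its speed limit or range.

## Working session

There is one attempt and no reset: what is moved stays moved. The work goes in short steps, Python scripts to look and compute and a tool call to move; the robot and the scene stay as the last step left them, time stands still between calls to the robot, and variables do not carry over. Pictures are saved under pics/ and viewed, and the job is handed in when it is done.

Besides the shell and the picture viewer there is one more tool, called after "Emit:" as name(argument=value, ...) on one line, values as JSON. step_arm: Moves the arm, as the interface text tells. Shift numbers are shares of 4 cm and turn numbers shares of 5 degrees, none past 1 either way. Its arguments: {"type":"object","properties":{"targets":{"type":"array"},"squeeze":{"type":"number"}},"required":["targets"]}

```bash
ls; mkdir -p pics
cat > h.py <<'E'
import numpy as np, cv2
from plant import get_state, read_camera
def cam(n):
    d=read_camera(n); R=cv2.Rodrigues(np.array(d["rvec"],float))[0]; d["R"]=R; d["t"]=np.array(d["tvec"],float).ravel(); d["C"]=-R.T@d["t"]; return d
def ray(d,u,v):
    k=np.linalg.inv(d["mtx"])@np.array([u,v,1.0]); r=d["R"].T@k; return d["C"],r
def onz(d,u,v,z):
    C,r=ray(d,u,v); return C+r*(z-C[2])/r[2]
def cloud(d):
    h,w=d["range_z"].shape; u,v=np.meshgrid(np.arange(w),np.arange(h)); K=d["mtx"]; Z=d["range_z"]
    P=np.stack([(u-K[0,2])/K[0,0]*Z,(v-K[1,2])/K[1,1]*Z,Z],-1)
    return (P-d["t"])@d["R"]
def proj(d,p):
    c=d["R"]@np.array(p)+d["t"]; q=d["mtx"]@c; return q[:2]/q[2]
def save(d,n): cv2.imwrite("pics/"+n+".png",cv2.cvtColor(d["pixels"],cv2.COLOR_RGB2BGR))
E
python3 - <<'E'
from h import *
import pickle
for n in ["scene","top","wrist"]:
    d=cam(n); save(d,n+"0"); pickle.dump(d,open(n+"0.pkl","wb")); print(n,d["C"],d["R"][2])
s=get_state();print(s)
E
```

```text
pics
scene [0.07410471 0.25740758 0.74320274] [ 0.51822182 -0.37066694 -0.7707478 ]
top [ 0.42253088 -0.06224574  0.9282435 ] [ 0.09379424 -0.02203017 -0.99534783]
wrist [0.10906754 0.67020176 0.37258914] [ 0.30593115 -0.09062255 -0.94773081]
{'time': 0.15, 'qpos': array([ 1.13696581e+00,  2.87012653e-01,  1.57787107e+00,  8.30208885e-06,
        1.27856658e+00, -1.49998778e-01]), 'dq': array([ 0.00137226, -0.00206276, -0.0061755 , -0.00075511, -0.00011324,
        0.00144751]), 'joint_efforts': array([ 4.67571754e-04, -4.06602287e+01, -2.93141252e+01, -1.71554475e-04,
        3.96872245e-03,  9.61650599e-07]), 'eef_pos': array([0.18877422, 0.64752916, 0.23021482]), 'tcp_rot': array([ 1.41441109e-01,  9.89946236e-01, -8.88385205e-04, -2.71108470e-04]), 'contact_force': array([1.24648094, 1.63771065, 0.388654  ]), 'wrist_torque': array([ 0.01121844, -0.06967071, -0.02739917]), 'opening': 0.996505368175743}
```

View pics/scene0.png

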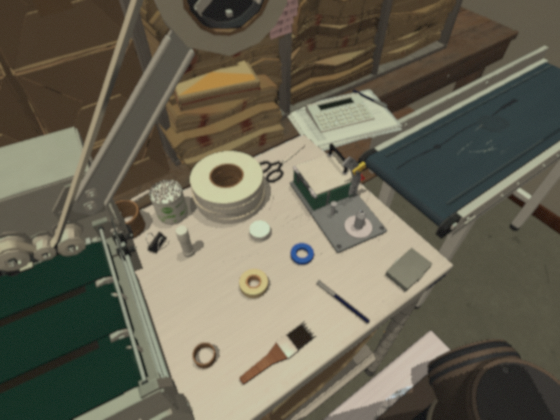

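View pics/top0.png

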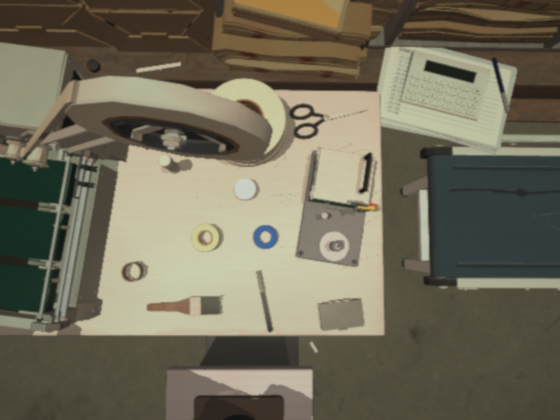

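View pics/wrist0.png

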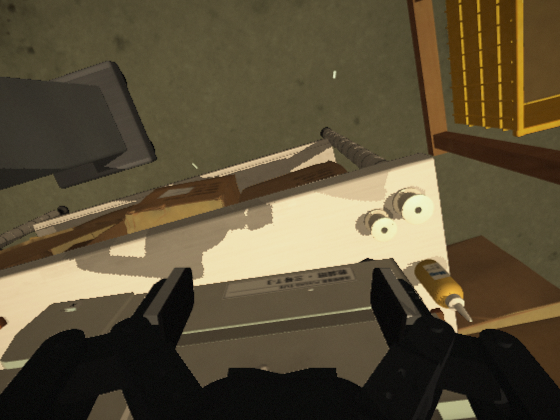

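Run:
```python
from h import *
import pickle
d=pickle.load(open("top0.pkl","rb"));s=pickle.load(open("scene0.pkl","rb"))
a=cv2.resize(d["pixels"][130:280,170:400],None,fx=3.4,fy=3.4,interpolation=cv2.INTER_CUBIC)
cv2.imwrite("pics/topz.png",a[:,:,::-1])
a=cv2.resize(s["pixels"][130:300,220:420],None,fx=3.5,fy=3.5,interpolation=cv2.INTER_CUBIC)
cv2.imwrite("pics/scz.png",a[:,:,::-1])
for n,d in (("top",d),("scene",s)):
    hsv=cv2.cvtColor(d["pixels"],cv2.COLOR_RGB2HSV);P=cloud(d)
    def blobs(m,name,z,mina=25):
        k,l,st,c=cv2.connectedComponentsWithStats(m.astype(np.uint8))
        for i in range(1,k):
            if st[i,4]>=mina:
                x,y,w,h=st[i,:4]
                cn=max(cv2.findContours((l==i).astype(np.uint8),cv2.RETR_EXTERNAL,cv2.CHAIN_APPROX_NONE)[0],key=len)
                e=cv2.fitEllipse(cn) if len(cn)>5 else ((0,0),0,0)
                pts=P[l==i]
                print(n,name,st[i],np.round(e[0],1),np.round(e[1],1),"onz",np.round(onz(d,*e[0],z),4),"med",np.round(np.median(pts,0),4),"zmax",np.percentile(pts[:,2],95).round(3))
    H,S,V=[hsv[...,i].astype(int) for i in range(3)]
    blobs((H>100)&(H<125)&(S>150)&(V>60),"blue",.0105,60)
    blobs((H>20)&(H<32)&(S>170)&(V>120),"yellow",.1,8)
    blobs(((H<6)|(H>174))&(S>170)&(V>100),"red",.1,5)
    print(n,H[180:185,0:1].T if 0 else "")
    # cloud based blobs by height within region
    reg=(P[...,0]>.3)&(P[...,0]<.85)&(P[...,1]>-.4)&(P[...,1]<.3)&(d["range_z"]>0)
    blobs(reg&(P[...,2]>.006)&(P[...,2]<.03)&(P[...,0]<.65)&(P[...,1]>-.1),"low",.02,150)
```

```text
top 
top low [227 142  56  25 200] [242.5 119. ] [84.6 93.5] onz [ 0.7013 -0.0013  0.02  ] med [ 0.6055 -0.0414  0.02  ] zmax 0.023
top low [100 159  20 113 341] [ 97.5 234.4] [ 18.9 172.5] onz [0.4404 0.3108 0.02  ] med [0.5221 0.286  0.0208] zmax 0.029
top low [234 178  23  22 389] [244.9 188.5] [21.2 21.6] onz [ 0.5434 -0.0085  0.02  ] med [ 0.5424 -0.0088  0.0225] zmax 0.025
top low [191 224  30  28 540] [205.4 237.3] [27.3 28.2] onz [0.4352 0.0766 0.02  ] med [0.4358 0.0766 0.0223] zmax 0.025
top low [253 225  25  24 346] [265.1 236.5] [23.3 23.4] onz [ 0.4375 -0.0539  0.02  ] med [ 0.4377 -0.0536  0.0143] zmax 0.017
top low [122 262  22  20 172] [132.3 271.4] [19.  21.8] onz [0.361  0.2327 0.02  ] med [0.3615 0.2338 0.0206] zmax 0.026
scene blue [292 245  21  18 185] [301.7 253.5] [17.6 19.8] onz [ 0.4337 -0.051   0.0105] med [ 0.432 -0.049  0.014] zmax 0.016
scene 
scene low [206 186  59  37 436] [225.3 182.3] [73.7 80.1] onz [ 0.7172 -0.0163  0.02  ] med [0.606  0.0077 0.0197] zmax 0.029
scene low [249 220  21  21 340] [259.2 229.8] [19.7 20.4] onz [ 0.5387 -0.0051  0.02  ] med [ 0.5375 -0.005   0.0219] zmax 0.024
scene low [290 242  24  22 332] [301.6 252.7] [20.9 23.1] onz [ 0.4309 -0.0481  0.02  ] med [ 0.4338 -0.0504  0.014 ] zmax 0.016
scene low [239 268  29  30 617] [253.1 282.5] [28.2 29. ] onz [0.4303 0.0804 0.02  ] med [0.4301 0.0806 0.0216] zmax 0.024
scene low [192 342  24  26 256] [203.7 354.4] [22.9 25.3] onz [0.357  0.2356 0.02  ] med [0.3572 0.2356 0.0204] zmax 0.026
```

View pics/topz.png

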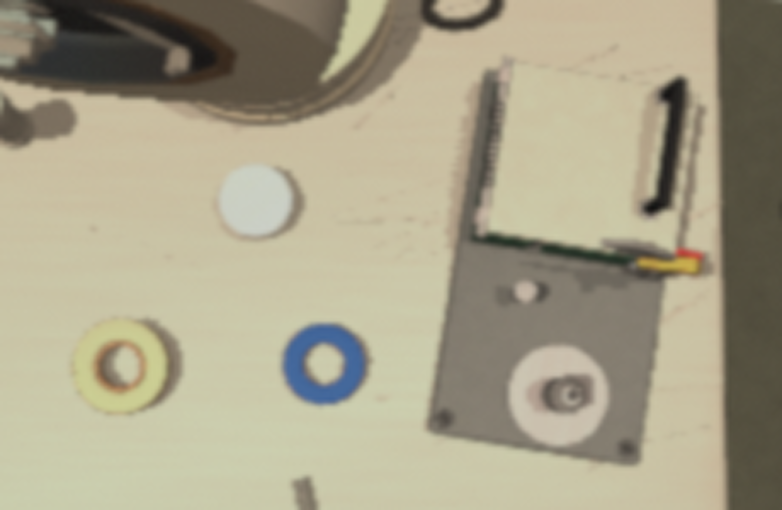

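View pics/scz.png

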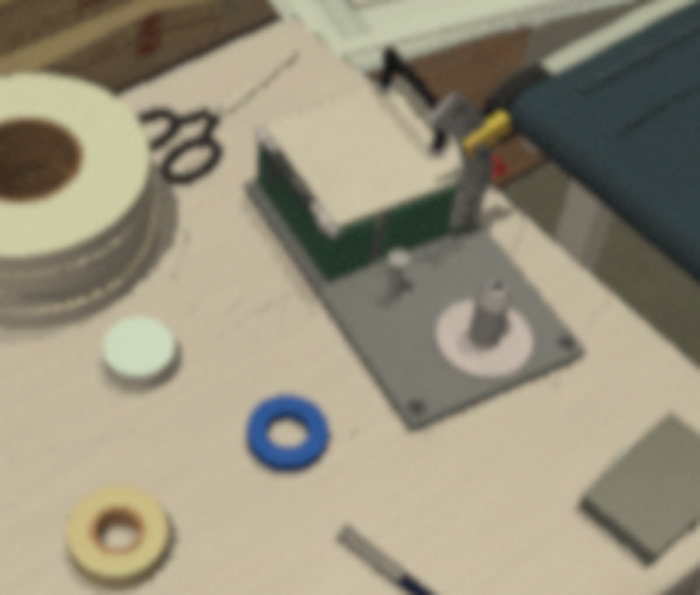

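Run:
```python
from h import *
import pickle
H={}
for n in ["top","scene","wrist"]:
    d=pickle.load(open(n+"0.pkl","rb"));P=cloud(d)[d["range_z"]>0]
    for p in P:
        if 0.0<p[0]<.9 and -.6<p[1]<.85:
            k=(int(p[0]//.05),int(p[1]//.05)); H[k]=max(H.get(k,-9),p[2])
print("max height cm; cols x=0..0.85; rows y")
for j in range(16,-13,-1):
    print("%5.2f"%(j*.05)," ".join("%4d"%round(H[(i,j)]*100) if (i,j) in H else "   ." for i in range(18)))
d=pickle.load(open("top0.pkl","rb"));P=cloud(d);I=d["pixels"].astype(int)
# seat disc and plate, colour samples
for uv in [(330,246),(320,230),(340,180),(335,246),(325,216),(350,255)]:
    print(uv,I[uv[1],uv[0]],P[uv[1],uv[0]].round(4))
```

```text
max height cm; cols x=0..0.85; rows y
 0.80  -79  -79  -79  -79    0    4    0    9    1    1    .    .    .    .    .    .    .    .
 0.75  -79  -79  -79  -79    3    4   13   11    1    .    .    .    .    .    .    .    .    .
 0.70  -79  -79  -79   32   31    4   22   20    .    .    .    .    .    .    .    .    .    .
 0.65  -79  -79  -79   33   31    0   20    .    .    .    .    .    .    .    .    .    .    .
 0.60  -79  -79  -79   33    0    0   18    .    .    .    .    .    .    .    .    .    .    .
 0.55  -79  -79  -79   32    0    0   17    .    .    .    .    .    .    .    .    .    .    1
 0.50  -79  -79  -79  -79    0   14   18    .    .    .    .    .    .    2    .    .    .    9
 0.45  -79  -79  -79  -79    1   20   20   21   20   20   21   20    .    .    .    .    .   17
 0.40  -79  -79  -79  -79    1   22   22   21   21   21   21   27   29    .    .    .    .   18
 0.35  -79  -79  -79  -79    1   22   22   21   21   21   21   33   33   33   33    .    0   29
 0.30  -79  -79  -79  -79    0   23   22   22   22   22   24   33   33   33   33    .    0   36
 0.25 
[... 1324 characters left out ...]
  1    2   34
-0.45  -79    .  -80  -79  -79  -79  -79  -80    .    .    .    .    .    0    1    2    2   32
-0.50  -79    .  -79  -79  -79  -79   -7   -7   -7   -7   -7   -7   -7    0    1    2    2   31
-0.55  -79  -79  -79  -79  -79  -79   -7   -7   -7   -7   -7   -7   -1    0    1    2    2   30
-0.60  -79  -79  -79  -79  -79  -79   -7   -7   -7   -7   -7   -7    0    0    1    2    2   29
(330, 246) [99 91 82] [ 0.4174 -0.1949  0.0322]
(320, 230) [131 124 112] [ 0.4526 -0.1757  0.0134]
(340, 180) [203 197 165] [ 0.556  -0.2112  0.0719]
(335, 246) [158 150 137] [ 0.4177 -0.1998  0.0694]
(325, 216) [193 179 162] [ 0.4809 -0.1812  0.0563]
(350, 255) [132 125 112] [ 0.3977 -0.2419  0.0136]
```

```bash
cat >> h.py <<'E'
from scipy.spatial.transform import Rotation as Ro
def plan(wps,yaw=0,maxstep=.039,start=None):
    """wps world; yaw change (deg about tool z) applied over the first leg; prints rows"""
    s=get_state(); p=np.array(s["eef_pos"]) if start is None else np.array(start); R=Ro.from_quat(s["tcp_rot"])
    th=0
    for w in wps:
        w=np.array(w,float); n=max(1,int(np.ceil(np.linalg.norm(w-p)/maxstep)),int(np.ceil(abs(yaw)/5)))
        for i in range(n):
            dl=R.inv().apply((w-p)/n)/.04
            print([*[round(float(x),3) for x in dl],round(yaw/n/5,3)],end=" ")
            R=R*Ro.from_euler("z",yaw/n,degrees=True)
        yaw=0; print("->",w); p=w
E
python3 - <<'E'
from h import *
plan([(.189,.648,.32),(.30,.42,.32),(.36,.30,.32),(.415,.17,.32),(.43,.1,.23),(.436,.01,.18)])
E
```

```text
[-0.0, 0.003, -0.748, 0.0] [-0.0, 0.003, -0.748, 0.0] [-0.0, 0.003, -0.748, 0.0] -> [0.189 0.648 0.32 ]
[-0.609, -0.671, 0.001, 0.0] [-0.609, -0.671, 0.001, 0.0] [-0.609, -0.671, 0.001, 0.0] [-0.609, -0.671, 0.001, 0.0] [-0.609, -0.671, 0.001, 0.0] [-0.609, -0.671, 0.001, 0.0] [-0.609, -0.671, 0.001, 0.0] -> [0.3  0.42 0.32]
[-0.57, -0.615, 0.001, 0.0] [-0.57, -0.615, 0.001, 0.0] [-0.57, -0.615, 0.001, 0.0] [-0.57, -0.615, 0.001, 0.0] -> [0.36 0.3  0.32]
[-0.558, -0.684, 0.001, 0.0] [-0.558, -0.684, 0.001, 0.0] [-0.558, -0.684, 0.001, 0.0] [-0.558, -0.684, 0.001, 0.0] -> [0.415 0.17  0.32 ]
[-0.284, -0.524, 0.751, 0.0] [-0.284, -0.524, 0.751, 0.0] [-0.284, -0.524, 0.751, 0.0] -> [0.43 0.1  0.23]
[-0.258, -0.705, 0.418, 0.0] [-0.258, -0.705, 0.418, 0.0] [-0.258, -0.705, 0.418, 0.0] -> [0.436 0.01  0.18 ]
```

Emit:
step_arm(targets=[[[1,0,0,-0.75,0],[1,0,0,-0.75,0],[1,0,0,-0.75,0],[1,-0.61,-0.67,0,0],[1,-0.61,-0.67,0,0],[1,-0.61,-0.67,0,0],[1,-0.61,-0.67,0,0],[1,-0.61,-0.67,0,0],[1,-0.61,-0.67,0,0],[1,-0.61,-0.67,0,0]]], squeeze=40)

```text
time: 0.98
eef_pos: [0.3006, 0.4184, 0.3209]
tcp_rot: [0.141, 0.99, -0.0, -0.0]
contact_force: [1.3, 0.2, 0.4]
opening: 1.001
```

Emit:
step_arm(targets=[[[1,-0.57,-0.61,0,0],[1,-0.57,-0.61,0,0],[1,-0.57,-0.61,0,0],[1,-0.57,-0.61,0,0],[1,-0.56,-0.68,0,-0.4],[1,-0.56,-0.68,0,-0.4],[1,-0.56,-0.68,0,-0.4],[1,-0.56,-0.68,0,0]]])

```text
time: 1.65
eef_pos: [0.4229, 0.1728, 0.3212]
tcp_rot: [0.089, 0.996, 0.0, 0.0]
contact_force: [1.6, 0.4, -0.1]
opening: 0.999
```

Run:
```python
from h import *
plan([(.43,.1,.23),(.436,.01,.17)])
```

```text
[-0.165, -0.587, 0.76, 0.0] [-0.165, -0.587, 0.76, 0.0] [-0.165, -0.587, 0.76, 0.0] -> [0.43 0.1  0.23]
[-0.182, -0.729, 0.5, 0.0] [-0.182, -0.729, 0.5, 0.0] [-0.182, -0.729, 0.5, 0.0] -> [0.436 0.01  0.17 ]
```

Emit:
step_arm(targets=[[[1,-0.17,-0.59,0.76,0],[1,-0.17,-0.59,0.76,0],[1,-0.17,-0.59,0.76,0],[1,-0.18,-0.73,0.5,0],[1,-0.18,-0.73,0.5,0],[1,-0.18,-0.73,0.5,0],[1,0,0,0,0],[1,0,0,0,0]]])

```text
time: 2.32
eef_pos: [0.4349, 0.0102, 0.1686]
tcp_rot: [0.091, 0.996, 0.0, -0.002]
contact_force: [0.5, -0.6, 0.5]
opening: 0.999
```

Run:
```python
from h import *
import pickle
d=cam("wrist");save(d,"w1");pickle.dump(d,open("w1.pkl","wb"));print(d["C"],d["R"][2],get_state()["eef_pos"])
```

```text
[0.35368618 0.02441554 0.31140499] [ 0.31100134 -0.05630658 -0.94874008] [0.43573696 0.01093243 0.16986983]
```

View pics/w1.png

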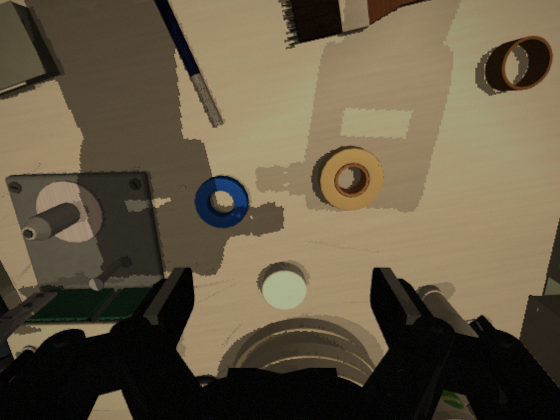

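```bash
cat >> h.py <<'E'
from scipy.optimize import least_squares
def circfit(p,r=None):
    p=np.asarray(p)[:,:2]
    f=(lambda q:np.hypot(*(p-q[:2]).T)-(r if r else q[2]))
    s=least_squares(f,[*p.mean(0),.03][:2 if r else 3],loss="soft_l1",f_scale=.001); return s.x
def ringtop(d,seed,ztop,rad,tol=.004):
    """outer & inner contour of horizontal top face: pixel mask from depth, rays onto z=ztop"""
    P=cloud(d); m=(abs(P[...,2]-ztop)<tol)&(np.hypot(P[...,0]-seed[0],P[...,1]-seed[1])<rad)&(d["range_z"]>0)
    cs,h=cv2.findContours(m.astype(np.uint8),cv2.RETR_CCOMP,cv2.CHAIN_APPROX_NONE)
    out=[]
    for c,hh in zip(cs,h[0]):
        if len(c)<15: continue
        q=np.array([onz(d,*x,ztop) for x in c[:,0].astype(float)])
        out.append(("hole" if hh[3]>=0 else "outer",len(c),circfit(q).round(4)))
    return out,np.median(P[m][:,2]).round(4)
E
cat > m1.py <<'E'
from h import *
import pickle,sys
d=pickle.load(open(sys.argv[1],"rb"))
print("spacer",ringtop(d,(.436,-.052),.014,.045))
print("roll",ringtop(d,(.433,.0785),.022,.045))
hsv=cv2.cvtColor(d["pixels"],cv2.COLOR_RGB2HSV).astype(int);H,S,V=hsv[...,0],hsv[...,1],hsv[...,2]
m=((H>95)&(H<130)&(S>120)).astype(np.uint8)
c=max(cv2.findContours(m,cv2.RETR_EXTERNAL,cv2.CHAIN_APPROX_NONE)[0],key=len);e=cv2.fitEllipse(c);print("blue ell",e,onz(d,*e[0],.0105))
P=cloud(d)
print("seat", ringtop(d,(.415,-.2),.016,.04,.002))
m=(np.hypot(P[...,0]-.42,P[...,1]+.2)<.06)&(P[...,2]>.063)&(P[...,2]<.072)
print("tip",P[m].mean(0) if m.any() else 0,m.sum())
m=(np.hypot(P[...,0]-.42,P[...,1]+.2)<.06)&(P[...,2]>.025)&(P[...,2]<.055)
if m.sum()>20:
    q=P[m]
    # axis: circle with known radius
    print("shaft",m.sum(),circfit(q,.0115), q[:,2].min(),q[:,2].max())
E
for f in w1 top0 scene0; do echo $f; python3 m1.py $f.pkl; done
```

```text
w1
spacer ([('outer', 145, array([ 0.4359, -0.0529,  0.0263])), ('hole', 75, array([ 0.4357, -0.0528,  0.0135]))], np.float64(0.0138))
roll ([('outer', 179, array([0.4335, 0.077 , 0.0302])), ('hole', 77, array([0.4335, 0.0771, 0.0133]))], np.float64(0.0217))
blue ell ((177.0807342529297, 35.545108795166016), (9.971325874328613, 116.52324676513672), 155.0552978515625) [ 0.28236701 -0.05404384  0.0105    ]
seat ([('outer', 239, array([ 0.417 , -0.2044,  0.0317]))], np.float64(0.0158))
tip [ 0.41642514 -0.20286409  0.06727454] 334
shaft 619 [ 0.41747831 -0.20619605] 0.025054815836914008 0.05484893342085814
top0
spacer ([('outer', 66, array([ 0.4377, -0.0539,  0.0257])), ('hole', 36, array([ 0.4376, -0.0543,  0.0143]))], np.float64(0.0143))
roll ([('outer', 79, array([0.4353, 0.0768, 0.0298])), ('hole', 36, array([0.4353, 0.0767, 0.014 ]))], np.float64(0.0224))
blue ell ((264.84588623046875, 236.5963134765625), (20.789628982543945, 21.148324966430664), 18.36589813232422) [ 0.4374843  -0.05327406  0.0105    ]
seat ([('outer', 107, array([ 0.4184, -0.2058,  0.0319])), ('hole', 50, array([ 0.4173, -0.2098,  0.0158]))], np.float64(0.0162))
tip [ 0.41845509 -0.20504911  0.06744995] 56
shaft 21 [ 0.41824676 -0.20648423] 0.02611180933495314 0.054335880630835706
scene0
spacer ([('outer', 62, array([ 0.4352, -0.0519,  0.0261])), ('hole', 31, array([ 0.435 , -0.0519,  0.0139]))], np.float64(0.0143))
roll ([('outer', 78, array([0.4325, 0.0791, 0.0301])), ('hole', 35, array([0.4326, 0.0788, 0.0135]))], np.float64(0.0219))
blue ell ((301.761962890625, 253.43319702148438), (19.04606056213379, 20.560461044311523), 95.76428985595703) [ 0.43380053 -0.05129748  0.0105    ]
seat ([('outer', 107, array([ 0.4159, -0.2038,  0.031 ]))], np.float64(0.0162))
tip [ 0.41498409 -0.20205993  0.067489  ] 38
shaft 85 [ 0.41725725 -0.20537117] 0.025489142438077456 0.05487630229915326
```

Run:
```python
from h import *
for i in range(3): print(get_state()["eef_pos"])
plan([(.4362,-.0529,.08),(.4362,-.0529,.03),(.4362,-.0529,.004)])
```

```text
[0.43573696 0.01093243 0.16986983]
[0.43573696 0.01093243 0.16986983]
[0.43573696 0.01093243 0.16986983]
[-0.1, -0.523, 0.749, 0.0] [-0.1, -0.523, 0.749, 0.0] [-0.1, -0.523, 0.749, 0.0] -> [ 0.4362 -0.0529  0.08  ]
[-0.001, -0.0, 0.625, 0.0] [-0.001, -0.0, 0.625, 0.0] -> [ 0.4362 -0.0529  0.03  ]
[-0.001, -0.0, 0.65, 0.0] -> [ 0.4362 -0.0529  0.004 ]
```

Emit:
step_arm(targets=[[[1,-0.1,-0.52,0.75,0],[1,-0.1,-0.52,0.75,0],[1,-0.1,-0.52,0.75,0],[1,0,0,0.62,0],[1,0,0,0.5,0],[1,0,0,0.3,0],[1,0,0,0,0]]])

```text
time: 2.95
eef_pos: [0.4355, -0.0509, 0.0216]
tcp_rot: [0.089, 0.996, 0.001, -0.002]
contact_force: [-0.4, 0.0, -0.3]
opening: 0.999
```

Run:
```python
from h import *
d=cam("wrist");save(d,"w2");print(get_state()["eef_pos"])
```

```text
[ 0.436618   -0.05128862  0.02313587]
```

View pics/w2.png

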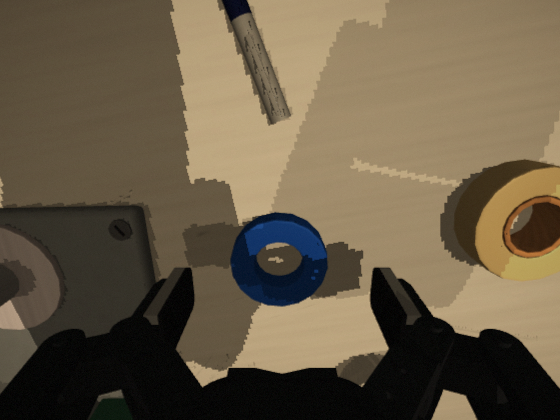

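Emit:
step_arm(targets=[[[1,0,-0.03,0.25,0],[1,0,0,0.2,0],[0.4,0,0,0,0],[0.4,0,0,0,0],[0.4,0,0,0,0],[0.4,0,0,0,0],[0.4,0,0,0,0],[0.4,0,0,0,0]]], squeeze=35)

```text
time: 3.67
eef_pos: [0.4372, -0.0538, 0.0061]
tcp_rot: [0.09, 0.996, -0.0, 0.001]
contact_force: [0.8, 0.8, 4.3]
opening: 0.599
```

Run:
```python
from h import *
s=get_state();print(s["eef_pos"],s["opening"])
plan([(.4362,-.0529,.10),(.4171,-.2047,.11)])
import pickle
d=pickle.load(open("w1.pkl","rb"));P=cloud(d)
# base plate edge direction from w1 + top0: minAreaRect of plate points
for n in ["top0","scene0"]:
    d=pickle.load(open(n+".pkl","rb"));P=cloud(d)
    m=(P[...,0]>.33)&(P[...,0]<.7)&(P[...,1]<-.1)&(P[...,1]>-.34)&(P[...,2]>.008)&(P[...,2]<.2)&(d["range_z"]>0)
    m&=~((P[...,0]<.4)&(P[...,1]>-.3)&(P[...,2]>.014)&(P[...,0]<.36))
    k,l,st,c=cv2.connectedComponentsWithStats(m.astype(np.uint8)); i=1+st[1:,4].argmax()
    q=P[l==i]; q=q[abs(q[:,2]-.012)<.004]
    print(n,cv2.minAreaRect((q[:,:2]*1000).astype(np.float32)),len(q))
    q=P[l==i]; q=q[(q[:,2]>.066)&(q[:,2]<.085)]; q=q[q[:,0]>.46];print(" cover",cv2.minAreaRect((q[:,:2]*1000).astype(np.float32)),len(q),np.median(q[:,2]))
```

```text
[ 0.43720519 -0.05383992  0.0060818 ] 0.5987807956795781
[0.008, 0.006, -0.783, 0.0] [0.008, 0.006, -0.783, 0.0] [0.008, 0.006, -0.783, 0.0] -> [ 0.4362 -0.0529  0.1   ]
[-0.052, -0.955, -0.062, 0.0] [-0.052, -0.955, -0.062, 0.0] [-0.052, -0.955, -0.062, 0.0] [-0.052, -0.955, -0.062, 0.0] -> [ 0.4171 -0.2047  0.11  ]
top0 ((503.1373291015625, -209.59451293945312), (140.06663513183594, 244.3737030029297), 80.95712280273438) 3184
 cover ((559.3018188476562, -224.26107788085938), (144.53648376464844, 114.61512756347656), 79.38235473632812) 2738 0.07224476839738317
scene0 ((499.310791015625, -207.28416442871094), (140.34254455566406, 243.39959716796875), 81.35260009765625) 2244
 cover ((558.4720458984375, -222.36666870117188), (145.46441650390625, 116.64713287353516), 78.5350341796875) 1619 0.0720457340956457
```

Emit:
step_arm(targets=[[[0.4,0,0,-0.4,0],[0.4,0,0,-0.7,0],[0.4,0,0,-0.8,0],[0.4,0,0,-0.6,0],[0.4,-0.05,-0.7,0,-0.26],[0.4,-0.05,-0.95,0,0],[0.4,-0.05,-0.95,0,0],[0.4,-0.05,-0.8,0,0],[0.4,-0.02,-0.3,0,0],[0.4,0,0,0,0]]])

```text
time: 4.5
eef_pos: [0.4212, -0.2034, 0.1055]
tcp_rot: [0.08, 0.997, -0.0, 0.0]
contact_force: [0.2, 0.0, 0.7]
opening: 0.601
```

Run:
```python
from h import *
import pickle
d=cam("wrist");save(d,"w3");pickle.dump(d,open("w3.pkl","wb"))
s=get_state();print(s["eef_pos"],s["opening"],s["contact_force"])
plan([(.4171,-.2047,.10)])
p=s["eef_pos"]
print(ringtop(d,p[:2],p[2]-.006+.014,.045))
P=cloud(d)
m=(np.hypot(P[...,0]-.417,P[...,1]+.205)<.04)&(P[...,2]>.055)&(P[...,2]<.075);print("tip",m.sum(),P[m].mean(0))
```

```text
[ 0.42105893 -0.20161818  0.10506011] 0.6021236554759516 [ 0.89227053  0.55416291 -0.42856427]
[0.085, -0.092, 0.126, 0.0] -> [ 0.4171 -0.2047  0.1   ]
([('outer', 17, array([ 0.4216, -0.167 ,  0.0009])), ('outer', 375, array([ 0.4196, -0.2039,  0.0269])), ('hole', 142, array([ 0.4191, -0.2037,  0.0128]))], np.float64(0.1131))
tip 185 [ 0.40803567 -0.20506923  0.05916464]
```

View pics/w3.png

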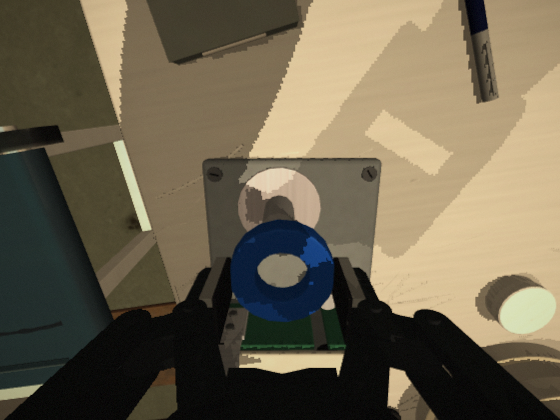

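Run:
```python
from h import *
import pickle
d=pickle.load(open("w3.pkl","rb"))
P=cloud(d)
q=P[(abs(P[...,2]-.016)<.002)&(np.hypot(P[...,0]-.417,P[...,1]+.205)<.045)]
print(len(q))
m=((abs(P[...,2]-.016)<.002)&(np.hypot(P[...,0]-.417,P[...,1]+.205)<.045)).astype(np.uint8)
c=max(cv2.findContours(m,cv2.RETR_EXTERNAL,cv2.CHAIN_APPROX_NONE)[0],key=len)
w=np.array([onz(d,*x,.016) for x in c[:,0].astype(float)]); 
w=w[w[:,0]<.405]; print(len(w),circfit(w,.0325),circfit(w))
q=P[(np.hypot(P[...,0]-.417,P[...,1]+.205)<.02)&(P[...,2]>.022)&(P[...,2]<.056)];print(len(q),circfit(q,.0115),q[:,2].max())
```

```text
3235
90 [ 0.41698356 -0.20577405] [ 0.41633375 -0.20577478  0.03195798]
431 [ 0.41745774 -0.20596156] 0.05588353059123797
```

Emit:
step_arm(targets=[[[0.4,0.05,-0.05,0.3,0],[0.4,0,0,0.35,0],[0.4,0,0,0.2,0],[0.4,0,0,0.2,0],[0.4,0,0,0.2,0],[0.4,0,0,0,0]]])

```text
time: 5.05
eef_pos: [0.4188, -0.2032, 0.0546]
tcp_rot: [0.076, 0.997, -0.002, -0.001]
contact_force: [-1.3, -6.8, -4.5]
opening: 0.598
```

Run:
```python
from h import *
import pickle
d=cam("wrist");save(d,"w4");pickle.dump(d,open("w4.pkl","wb"))
s=get_state();print(s["eef_pos"],s["opening"],s["contact_force"],s["wrist_torque"])
p=s["eef_pos"]
print(ringtop(d,p[:2],p[2]-.006+.014,.045))
P=cloud(d)
m=(np.hypot(P[...,0]-.417,P[...,1]+.205)<.02)&(P[...,2]>.066)&(P[...,2]<.075);print("tip",m.sum(),P[m].mean(0))
```

```text
[ 0.41873867 -0.20322489  0.05461167] 0.5954471871835367 [-2.10960305 -7.72442481 -3.88042288] [-1.12892171  0.26590874  0.06086536]
([('outer', 16, array([ 0.4228, -0.1679,  0.0047])), ('outer', 16, array([ 0.4106, -0.2395,  0.0035])), ('outer', 389, array([ 0.417 , -0.2037,  0.0269])), ('hole', 17, array([ 0.4163, -0.2162,  0.0014])), ('hole', 224, array([ 0.4178, -0.2036,  0.0115]))], np.float64(0.0622))
tip 629 [ 0.41546449 -0.20567557  0.06881864]
```

View pics/w4.png

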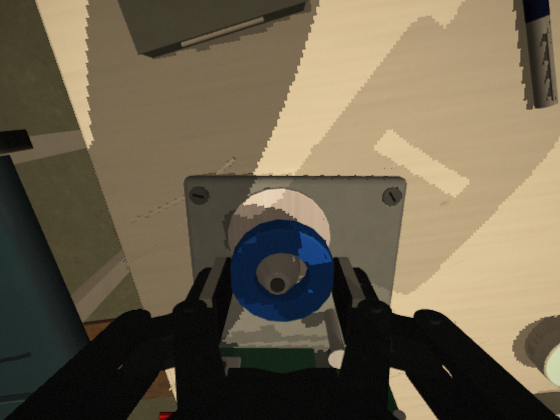

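Emit:
step_arm(targets=[[[0.4,0,-0.05,0,0],[0.4,0,0,0.1,0],[0.4,0,0,0.15,0],[0.4,0,0,0.15,0],[0.4,0,0,0.15,0]]])

```text
time: 5.52
eef_pos: [0.4188, -0.2042, 0.0325]
tcp_rot: [0.078, 0.997, 0.0, -0.0]
contact_force: [0.7, 0.7, -0.9]
opening: 0.599
```

Lateral force gone. Pushing home.

Emit:
step_arm(targets=[[[0.4,0,0,0.13,0],[0.4,0,0,0.1,0],[0.4,0,0,0.05,0],[0.4,0,0,0,0]]])

```text
time: 5.85
eef_pos: [0.4188, -0.2046, 0.0221]
tcp_rot: [0.078, 0.997, 0.0, -0.001]
contact_force: [-1.1, 1.2, 1.4]
opening: 0.6
```

Emit:
step_arm(targets=[[[0.4,0,0,0.05,0],[0.4,0,0,0.03,0],[0.4,0,0,0,0]]])

```text
time: 6.1
eef_pos: [0.4189, -0.2047, 0.0219]
tcp_rot: [0.078, 0.997, 0.001, -0.002]
contact_force: [-9.3, 6.2, 24.7]
opening: 0.599
```

Emit:
step_arm(targets=[[[0.4,0,0,-0.06,0],[1,0,0,0,0],[1,0,0,0,0],[1,0,0,0,0],[1,0,0,0,0],[1,0,0,-0.5,0],[1,0,0,-0.9,0],[1,0,0,-0.9,0],[1,0,0,-0.2,0],[1,0,0,0,0]]])

```text
time: 6.93
eef_pos: [0.4209, -0.2063, 0.1247]
tcp_rot: [0.078, 0.997, -0.002, 0.003]
contact_force: [0.2, 0.1, -0.3]
opening: 0.998
```

Run:
```python
from h import *
import pickle
d=cam("wrist");save(d,"w5");pickle.dump(d,open("w5.pkl","wb"))
s=get_state();print(s["eef_pos"],s["opening"],s["contact_force"])
print(ringtop(d,(.417,-.205),.030,.045))
plan([(.4337,.0776,.12),(.4337,.0776,.022)])
```

```text
[ 0.41948478 -0.20521745  0.12221411] 0.9986963869059226 [-0.20403773  0.30202813 -1.11822366]
([('outer', 181, array([ 0.4182, -0.2058,  0.0263])), ('hole', 115, array([ 0.4236, -0.2068,  0.0158]))], np.float64(0.0298))
[0.094, 0.88, 0.005, 0.0] [0.094, 0.88, 0.005, 0.0] [0.094, 0.88, 0.005, 0.0] [0.094, 0.88, 0.005, 0.0] [0.094, 0.88, 0.005, 0.0] [0.094, 0.88, 0.005, 0.0] [0.094, 0.88, 0.005, 0.0] [0.094, 0.88, 0.005, 0.0] -> [0.4337 0.0776 0.12  ]
[0.002, 0.001, 0.817, 0.0] [0.002, 0.001, 0.817, 0.0] [0.002, 0.001, 0.817, 0.0] -> [0.4337 0.0776 0.022 ]
```

View pics/w5.png

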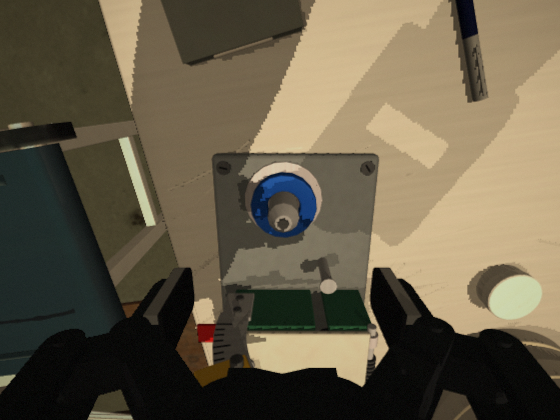

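Emit:
step_arm(targets=[[[1,0.09,0.5,0,0],[1,0.09,0.95,0,0],[1,0.09,0.95,0,0],[1,0.09,0.95,0,0],[1,0.09,0.95,0,0],[1,0.09,0.95,0,0],[1,0.09,0.95,0,0],[1,0.12,0.84,0,0],[1,0,0,0.6,0],[1,0,0,0.5,0]]])

```text
time: 7.82
eef_pos: [0.4318, 0.0802, 0.075]
tcp_rot: [0.076, 0.997, -0.0, -0.001]
contact_force: [-1.5, -0.4, -0.0]
opening: 0.997
```

Emit:
step_arm(targets=[[[1,0,0,0.5,0],[1,0,0,0.3,0],[1,0,0,0,0],[1,0,0,0,0]]])

```text
time: 8.15
eef_pos: [0.4308, 0.0782, 0.0429]
tcp_rot: [0.078, 0.997, -0.0, -0.003]
contact_force: [0.2, -0.3, -0.2]
opening: 1.0
```

Run:
```python
from h import *
import pickle
d=cam("wrist");save(d,"w6")
s=get_state();print(s["eef_pos"],s["opening"],s["contact_force"])
print(ringtop(d,(.4337,.0776),.022,.045))
plan([(.4337,.0776,.008)])
```

```text
[0.43207327 0.0781075  0.04419664] 0.998238303056545 [-0.22709566  0.68674072 -0.28294127]
([('outer', 285, array([0.433 , 0.0778, 0.0303])), ('hole', 121, array([0.4328, 0.0778, 0.0129]))], np.float64(0.0216))
[-0.045, -0.006, 0.905, 0.0] -> [0.4337 0.0776 0.008 ]
```

View pics/w6.png

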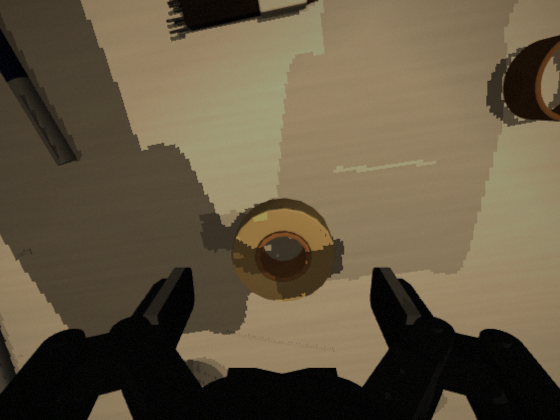

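Emit:
step_arm(targets=[[[1,-0.03,0,0.4,0],[1,0,0,0.3,0],[1,0,0,0.15,0],[0.4,0,0,0,0],[0.4,0,0,0,0],[0.4,0,0,0,0],[0.4,0,0,0,0],[0.4,0,0,0,0],[0.4,0,0,0,0]]])

```text
time: 8.95
eef_pos: [0.4347, 0.0779, 0.0127]
tcp_rot: [0.078, 0.997, -0.0, 0.0]
contact_force: [-3.6, -1.3, 6.7]
opening: 0.704
```

Run:
```python
from h import *
s=get_state();print(s["eef_pos"],s["opening"],s["contact_force"])
plan([(.433,.0776,.11),(.4180,-.2052,.11)])
```

```text
[0.43472941 0.0778968  0.01266087] 0.703673328824079 [-3.55521604 -1.31485594  6.72417957]
[0.013, -0.005, -0.811, 0.0] [0.013, -0.005, -0.811, 0.0] [0.013, -0.005, -0.811, 0.0] -> [0.433  0.0776 0.11  ]
[-0.091, -0.88, 0.0, 0.0] [-0.091, -0.88, 0.0, 0.0] [-0.091, -0.88, 0.0, 0.0] [-0.091, -0.88, 0.0, 0.0] [-0.091, -0.88, 0.0, 0.0] [-0.091, -0.88, 0.0, 0.0] [-0.091, -0.88, 0.0, 0.0] [-0.091, -0.88, 0.0, 0.0] -> [ 0.418  -0.2052  0.11  ]
```

Emit:
step_arm(targets=[[[0.4,0,0,-0.4,0],[0.4,0,0,-0.8,0],[0.4,0,0,-0.8,0],[0.4,0,0,-0.4,0],[0.4,-0.09,-0.5,0,0],[0.4,-0.09,-0.95,0,0],[0.4,-0.09,-0.95,0,0],[0.4,-0.09,-0.95,0,0],[0.4,-0.09,-0.95,0,0],[0.4,-0.09,-0.95,0,0]]])

```text
time: 9.78
eef_pos: [0.4228, -0.1348, 0.1082]
tcp_rot: [0.078, 0.997, -0.001, 0.001]
contact_force: [0.9, -0.3, -0.8]
opening: 0.699
```

Emit:
step_arm(targets=[[[0.4,-0.09,-0.9,0,0],[0.4,-0.09,-0.6,0,0],[0.4,0,-0.28,0,0],[0.4,0,0,0,0],[0.4,0,0,0,0]]])

```text
time: 10.2
eef_pos: [0.4187, -0.2039, 0.1073]
tcp_rot: [0.079, 0.997, 0.0, -0.0]
contact_force: [0.4, 0.5, -0.7]
opening: 0.699
```

```bash
cat > m2.py <<'E'
from h import *
import sys
d=cam("wrist");save(d,sys.argv[1])
s=get_state();p=s["eef_pos"];print(p,s["opening"],s["contact_force"])
P=cloud(d)
print("roll",ringtop(d,p[:2],p[2]-.0127+.022,.045))
m=((abs(P[...,2]-.016)<.002)&(np.hypot(P[...,0]-.417,P[...,1]+.205)<.045)).astype(np.uint8)
c=max(cv2.findContours(m,cv2.RETR_EXTERNAL,cv2.CHAIN_APPROX_NONE)[0],key=len)
w=np.array([onz(d,*x,.016) for x in c[:,0].astype(float)]); 
w=w[(w[:,0]<.405)&(np.hypot(w[:,0]-.417,w[:,1]+.205)>.028)]; print("seat",len(w),circfit(w,.0325))
m=(np.hypot(P[...,0]-.417,P[...,1]+.205)<.02)&(P[...,2]>.066)&(P[...,2]<.075);print("tip",m.sum(),P[m].mean(0))
plan([(.4180,-.2052,.10)])
E
python3 m2.py w7
```

```text
[ 0.41868641 -0.20318929  0.10712788] 0.69819428587572 [ 0.29904391 -0.31787332 -0.38977759]
roll ([('outer', 427, array([ 0.417 , -0.2044,  0.0308])), ('hole', 145, array([ 0.4167, -0.2044,  0.0127]))], np.float64(0.1161))
seat 89 [ 0.41702514 -0.20579351]
tip 0 [nan nan nan]
[0.009, -0.052, 0.178, 0.0] -> [ 0.418  -0.2052  0.1   ]m2.py:11: RuntimeWarning: Mean of empty slice.
  m=(np.hypot(P[...,0]-.417,P[...,1]+.205)<.02)&(P[...,2]>.066)&(P[...,2]<.075);print("tip",m.sum(),P[m].mean(0))
  ret = um.true_divide(
```

View pics/w7.png

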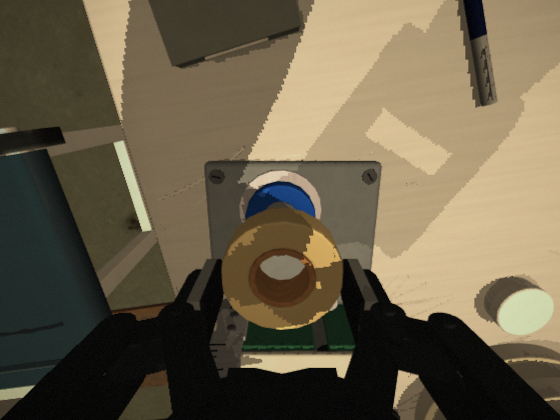

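Emit:
step_arm(targets=[[[0.4,0,-0.045,0.3,0],[0.4,0,0,0.3,0],[0.4,0,0,0.2,0],[0.4,0,0,0.15,0],[0.4,0,0,0.15,0],[0.4,0,0,0,0]]])

```text
time: 10.75
eef_pos: [0.418, -0.2049, 0.0621]
tcp_rot: [0.078, 0.997, 0.001, -0.001]
contact_force: [-1.1, 0.6, -1.8]
opening: 0.7
```

Emit:
step_arm(targets=[[[0.4,0,0,0.15,0],[0.4,0,0,0.15,0],[0.4,0,0,0.13,0],[0.4,0,0,0.1,0],[0.4,0,0,0,0]]])

```text
time: 11.17
eef_pos: [0.4186, -0.2061, 0.0427]
tcp_rot: [0.078, 0.997, 0.001, -0.001]
contact_force: [-3.5, 2.2, 6.0]
opening: 0.7
```

Emit:
step_arm(targets=[[[0.4,0,0,0.05,0],[0.4,0,0,0,0]]])

```text
time: 11.33
eef_pos: [0.4186, -0.2062, 0.0425]
tcp_rot: [0.078, 0.997, 0.001, -0.002]
contact_force: [-7.1, 4.9, 18.8]
opening: 0.695
```

Emit:
step_arm(targets=[[[0.4,0,0,-0.05,0],[1,0,0,0,0],[1,0,0,0,0],[1,0,0,0,0],[1,0,0,0,0],[1,0,0,-0.5,0],[1,0,0,-0.9,0],[1,0,0,-0.9,0],[1,0,0,-0.8,0],[1,0,0,0,0]]])

```text
time: 12.17
eef_pos: [0.4222, -0.2088, 0.1735]
tcp_rot: [0.078, 0.997, -0.004, 0.006]
contact_force: [0.5, -0.2, 0.7]
opening: 1.0
```

Run:
```python
from h import *
import pickle
s=get_state();print(s["eef_pos"],s["opening"])
for n in ["wrist","top","scene"]:
    d=cam(n);save(d,n+"8");pickle.dump(d,open(n+"8.pkl","wb"))
    print(n,ringtop(d,(.417,-.205),.052,.045))
d1=pickle.load(open("top8.pkl","rb"));d2=pickle.load(open("scene8.pkl","rb"))
a=cv2.resize(d1["pixels"][140:275,290:390],None,fx=4,fy=4,interpolation=cv2.INTER_CUBIC)
b=cv2.resize(d2["pixels"][140:275,290:390],None,fx=4,fy=4,interpolation=cv2.INTER_CUBIC)
cv2.imwrite("pics/ts8.png",np.hstack([a,b])[:,:,::-1])
```

```text
[ 0.42219232 -0.20884837  0.17353638] 1.000369961309215
wrist ([('outer', 191, array([ 0.418 , -0.207 ,  0.0302])), ('hole', 94, array([ 0.4188, -0.207 ,  0.0128]))], np.float64(0.0516))
top ([], np.float64(0.0513))Traceback (most recent call last):
  File "<stdin>", line 6, in <module>
  File "h.py", line 38, in ringtop
    for c,hh in zip(cs,h[0]):
                       ~^^^
TypeError: 'NoneType' object is not subscriptable
```

View pics/wrist8.png

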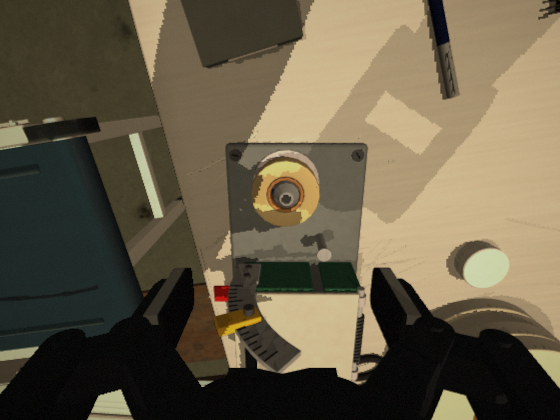

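Run:
```python
from h import *
import pickle
d1=pickle.load(open("top8.pkl","rb"));d2=cam("scene");save(d2,"scene8");pickle.dump(d2,open("scene8.pkl","wb"))
d=pickle.load(open("wrist8.pkl","rb"))
yaw=np.deg2rad(81.2); ex=np.array([np.cos(yaw),np.sin(yaw),0]); ey=np.array([-np.sin(yaw),np.cos(yaw),0])
S=np.array([.4175,-.2060,.016])
def disp(P): q=P-S; return np.stack([q@ex,q@ey,P[...,2]],-1)
D=disp(cloud(d)); hsv=cv2.cvtColor(d["pixels"],cv2.COLOR_RGB2HSV).astype(int);H,Sa,V=hsv[...,0],hsv[...,1],hsv[...,2]
uu,vv=np.meshgrid(np.arange(560),np.arange(420))
roi=(uu>200)&(uu<300)&(vv>260)&(vv<370)
for nm,m in (("yellow",(H>14)&(H<32)&(Sa>170)&(V>90)&(vv>305)),("red",((H<8)|(H>172))&(Sa>150)&(V>80))):
    m=m&roi; q=D[m]; print(nm,m.sum(),[uu[m].min(),uu[m].max(),vv[m].min(),vv[m].max()]); print(np.percentile(q,[2,25,50,75,98],axis=0).round(4))
# cover plate top
m=(uu>300)&(uu<350)&(vv>300)&(vv<360); print("cover z",np.median(D[m][:,2]), "x range")
a=cv2.resize(d["pixels"][250:390,190:370],None,fx=4,fy=4,interpolation=cv2.INTER_CUBIC)
cv2.imwrite("pics/w8z.png",a[:,:,::-1])
```

```text
yellow 489 [np.int64(214), np.int64(261), np.int64(311), np.int64(336)]
[[-0.0522 -0.0856  0.1126]
 [-0.0425 -0.082   0.1188]
 [-0.0369 -0.0799  0.1228]
 [-0.0293 -0.0791  0.1271]
 [-0.02   -0.0784  0.1307]]
red 208 [np.int64(214), np.int64(229), np.int64(286), np.int64(301)]
[[-0.0661 -0.0987  0.0683]
 [-0.063  -0.0943  0.0699]
 [-0.0595 -0.0903  0.0702]
 [-0.0564 -0.0861  0.0707]
 [-0.0521 -0.0836  0.0717]]
cover z 0.0719314268997982 x range
```

View pics/w8z.png

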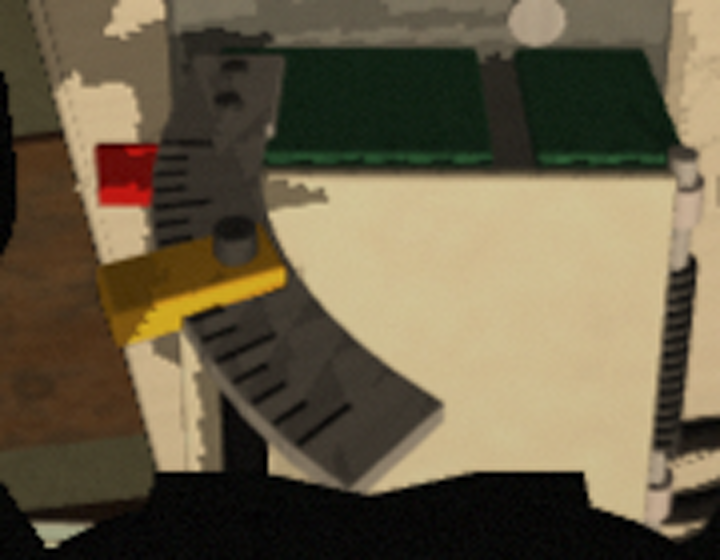

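View pics/scene8.png

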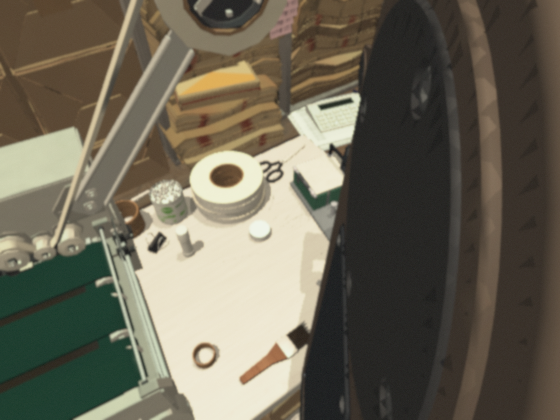

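Run:
```python
from h import *
import pickle
d=pickle.load(open("wrist8.pkl","rb"))
yaw=np.deg2rad(81.2); ex=np.array([np.cos(yaw),np.sin(yaw),0]); ey=np.array([-np.sin(yaw),np.cos(yaw),0])
S=np.array([.4175,-.2060,.016])
def disp(P): q=P-S; return np.stack([q@ex,q@ey,P[...,2]],-1)
D=disp(cloud(d)); hsv=cv2.cvtColor(d["pixels"],cv2.COLOR_RGB2HSV).astype(int);H,Sa,V=hsv[...,0],hsv[...,1],hsv[...,2]
uu,vv=np.meshgrid(np.arange(560),np.arange(420))
# cover extent near v=300..340 at u 255..365
for v in (300,315,330): 
    r=D[v,250:372]; print(v,[(u+250,*np.round(r[u]*1000).astype(int)) for u in list(range(90,122,3))])
m=(H>14)&(H<32)&(Sa>170)&(V>90)&(vv>305)&(uu>200)&(uu<263)&(vv<345)
q=D[m]
from scipy.optimize import least_squares
for xh in (.059,.061,.063):
    f=q[(q[:,1]>-.0815)]
    a=np.arctan2(f[:,2]-.066,xh-f[:,0]); r=np.hypot(f[:,2]-.066,xh-f[:,0])
    print(xh,len(f),"ang",np.percentile(a,[1,5,50,95,99]).round(3),"r",np.percentile(r,[1,50,99]).round(4))
    for lo in (.112,.120,.128,.136):
        k=(r>lo)&(r<lo+.008); print("  r",lo,k.sum(),np.percentile(a[k],[2,50,98]).round(3) if k.sum() else "")
# quadrant arc circle fit: steel face points, spindle side
g=(Sa<60)&(V<140)&(D[...,1]<-.072)&(D[...,1]>-.085)&(D[...,2]>.075)&(uu>215)&(uu<300)&(vv>260)&(vv<375)
qq=D[g]; print("quad",len(qq),np.percentile(qq,[2,50,98],axis=0).round(4))
rr=np.hypot(qq[:,2]-.066,.061-qq[:,0]);print(np.percentile(rr,[2,10,90,98]))
```

```text
300 [(340, np.int64(50), np.int64(-96), np.int64(73)), (343, np.int64(53), np.int64(-97), np.int64(72)), (346, np.int64(56), np.int64(-96), np.int64(73)), (349, np.int64(59), np.int64(-97), np.int64(72)), (352, np.int64(61), np.int64(-96), np.int64(73)), (355, np.int64(64), np.int64(-96), np.int64(72)), (358, np.int64(67), np.int64(-97), np.int64(72)), (361, np.int64(70), np.int64(-97), np.int64(71)), (364, np.int64(73), np.int64(-99), np.int64(69)), (367, np.int64(98), np.int64(-149), np.int64(-1)), (370, np.int64(40), np.int64(-12), np.int64(188))]
315 [(340, np.int64(52), np.int64(-114), np.int64(72)), (343, np.int64(54), np.int64(-114), np.int64(71)), (346, np.int64(57), np.int64(-114), np.int64(72)), (349, np.int64(60), np.int64(-113), np.int64(73)), (352, np.int64(63), np.int64(-114), np.int64(72)), (355, np.int64(65), np.int64(-113), np.int64(73)), (358, np.int64(69), np.int64(-115), np.int64(70)), (361, np.int64(72), np.int64(-116), np.int64(69)), (364, np.int64(96), np.int64(-171), np.int64(0)), (367, np.int64(101), np.int64(-172), np.int64(-2)), (370, np.int64(104), np.int6
[... 552 characters left out ...]
4(106), np.int64(-193), np.int64(1))]
0.059 347 ang [0.441 0.462 0.542 0.574 0.585] r [0.094  0.1094 0.1266]
  r 0.112 76 [0.49  0.542 0.559]
  r 0.12 55 [0.423 0.536 0.549]
  r 0.128 0 
  r 0.136 0 
0.061 347 ang [0.434 0.454 0.533 0.563 0.574] r [0.0957 0.1112 0.1283]
  r 0.112 94 [0.463 0.529 0.55 ]
  r 0.12 56 [0.417 0.532 0.542]
  r 0.128 8 [0.486 0.51  0.528]
  r 0.136 0 
0.063 347 ang [0.427 0.447 0.524 0.552 0.563] r [0.0975 0.1129 0.13  ]
  r 0.112 109 [0.441 0.516 0.542]
  r 0.12 48 [0.489 0.526 0.535]
  r 0.128 30 [0.42  0.497 0.529]
  r 0.136 0 
quad 444 [[-0.0474 -0.0845  0.077 ]
 [-0.0227 -0.0835  0.1303]
 [ 0.0034 -0.073   0.157 ]]
[0.09284442 0.09566187 0.11348509 0.11628681]
```

Run:
```python
from h import *
import pickle
d=pickle.load(open("wrist8.pkl","rb"))
yaw=np.deg2rad(81.2); ex=np.array([np.cos(yaw),np.sin(yaw),0]); ey=np.array([-np.sin(yaw),np.cos(yaw),0])
S=np.array([.4175,-.2060,.016])
def ony(u,v,y):
    C,r=ray(d,u,v); t=(y-(C-S)@ey)/(r@ey); p=C+r*t; return np.array([(p-S)@ex,p[2]])
Z=lambda x,y:(x/4+190-.375,y/4+250-.375)
inn=[(285,270),(300,295),(320,320),(345,343),(370,363),(405,385),(440,405)]
out=[(160,165),(155,205),(158,240),(207,325),(225,352),(262,398),(300,440),(345,478)]
A=np.array([ony(*Z(*p),-.0835) for p in inn]);B=np.array([ony(*Z(*p),-.0835) for p in out])
print(A.round(4).tolist());print(B.round(4).tolist())
f=lambda q:np.r_[np.hypot(A[:,0]-q[0],A[:,1]-.066)-q[1],np.hypot(B[:,0]-q[0],B[:,1]-.066)-q[2]]
s=least_squares(f,[.065,.09,.11]);print(s.x,(s.fun*1000).round(1))
f=lambda q:np.r_[np.hypot(A[:,0]-q[0],A[:,1]-q[3])-q[1],np.hypot(B[:,0]-q[0],B[:,1]-q[3])-q[2]]
s=least_squares(f,[.065,.09,.11,.066]);print(s.x,(s.fun*1000).round(1))
# tab corners on face y=-.079
for c in [(100,270),(125,345),(258,225),(287,278)]: 
    for y in (-.079,): 
        p=ony(*Z(*c),y); print(c,p.round(4),[ (xh,np.arctan2(p[1]-.066,xh-p[0]).round(3),np.hypot(p[1]-.066,xh-p[0]).round(4)) for xh in (.065,.0695)])
```

```text
[[-0.0197, 0.1124], [-0.0164, 0.1196], [-0.0122, 0.1265], [-0.0074, 0.1324], [-0.0028, 0.1373], [0.0033, 0.1425], [0.0092, 0.1471]]
[[-0.0503, 0.0771], [-0.049, 0.0917], [-0.0464, 0.1033], [-0.0332, 0.1279], [-0.029, 0.1347], [-0.0214, 0.1456], [-0.0143, 0.1547], [-0.0067, 0.1623]]
[0.07235651 0.10342705 0.12350806] [-0.3  0.2  0.5  0.4  0.2 -0.4 -0.7 -0.3  0.5  1.  -1.2 -1.  -0.5  0.5
  1.1]
[0.07534048 0.1068705  0.126894   0.06415068] [-0.2  0.3  0.6  0.4  0.2 -0.4 -0.8 -0.6  0.4  1.  -1.1 -0.9 -0.4  0.5
  1. ]
(100, 270) [-0.0548  0.1181] [(0.065, np.float64(0.41), np.float64(0.1307)), (0.0695, np.float64(0.397), np.float64(0.1348))]
(125, 345) [-0.0462  0.1381] [(0.065, np.float64(0.575), np.float64(0.1325)), (0.0695, np.float64(0.557), np.float64(0.1363))]
(258, 225) [-0.0257  0.1043] [(0.065, np.float64(0.4), np.float64(0.0984)), (0.0695, np.float64(0.383), np.float64(0.1026))]
(287, 278) [-0.0187  0.1203] [(0.065, np.float64(0.576), np.float64(0.0998)), (0.0695, np.float64(0.552), np.float64(0.1036))]
```

Run:
```python
from h import *
import pickle
yaw=np.deg2rad(81.2); ex=np.array([np.cos(yaw),np.sin(yaw),0]); ey=np.array([-np.sin(yaw),np.cos(yaw),0])
for n,S in (("top0",np.array([.4180,-.2058,0])),("scene0",np.array([.4163,-.2045,0]))):
    d=pickle.load(open(n+".pkl","rb"));P=cloud(d);q=P-S;D=np.stack([q@ex,q@ey,P[...,2]],-1)
    V=d["pixels"].max(-1)
    m=(V<70)&(P[...,2]>.09)&(P[...,2]<.13)&(P[...,0]>.5)&(P[...,0]<.65)&(P[...,1]<-.2)&(D[...,1]<-.1)
    c=D[m]; print(n,m.sum(),np.percentile(c,[2,50,98],axis=0).round(4).tolist(), cv2.minAreaRect((P[m][:,:2]*1000).astype(np.float32)))
S=np.array([.4175,-.2060,0]); b=S+ex*(-.0285)+ey*(-.1525); print("predicted bar world",b)
plan([(b[0]-.0,b[1],.19)])
```

```text
top0 136 [[-0.0332, -0.1914, 0.0966], [-0.0297, -0.1548, 0.1105], [-0.0261, -0.1179, 0.1134]] ((566.1829223632812, -258.80255126953125), (7.735265731811523, 75.7603988647461), 81.15048217773438)
scene0 76 [[-0.0337, -0.1908, 0.0921], [-0.0285, -0.1607, 0.1094], [-0.026, -0.1167, 0.1128]] ((564.1333618164062, -257.5257263183594), (8.188055038452148, 76.99382781982422), 80.66513061523438)
predicted bar world [ 0.56384473 -0.25749485  0.        ]
[-0.761, -0.143, -0.129, 0.0] [-0.761, -0.143, -0.129, 0.0] [-0.761, -0.143, -0.129, 0.0] [-0.761, -0.143, -0.129, 0.0] [-0.761, -0.143, -0.129, 0.0] -> [ 0.56384473 -0.25749485  0.19      ]
```

Emit:
step_arm(targets=[[[1,0,0,-0.75,0],[1,-0.77,-0.14,0,0],[1,-0.77,-0.14,0,0],[0.5,-0.77,-0.14,0,0],[0.5,-0.77,-0.14,0,0],[0.5,-0.67,-0.14,0,0],[0.5,0,0,0.4,0],[0.5,0,0,0,0],[0.5,0,0,0,0]]])

```text
time: 13.12
eef_pos: [0.5606, -0.2559, 0.1761]
tcp_rot: [0.078, 0.997, 0.002, -0.003]
contact_force: [0.6, -0.2, -0.1]
opening: 0.503
```

Run:
```python
from h import *
import pickle
d=cam("wrist");save(d,"w9");pickle.dump(d,open("w9.pkl","wb"))
s=get_state();print(s["eef_pos"],s["tcp_rot"],s["opening"],s["contact_force"])
P=cloud(d);V=d["pixels"].max(-1)
m=(abs(P[...,2]-.1095)<.006)&(P[...,0]>.52)&(P[...,0]<.615)&(abs(P[...,1]+.258)<.025)&(V<90)
q=P[m];print(m.sum(),np.median(q,0),cv2.minAreaRect((q[:,:2]*1000).astype(np.float32)))
plan([(.5643,-.258,.091)])
```

```text
[ 0.56101662 -0.25623368  0.17761281] [ 0.07812095  0.99694054  0.00125991 -0.00225782] 0.4978983715426216 [-0.16532398 -0.29983662  0.46426485]
1307 [ 0.56238459 -0.25945041  0.10996445] ((566.2721557617188, -260.16619873046875), (9.33788013458252, 79.6541519165039), 81.19384002685547)
[-0.033, -0.012, 0.722, 0.0] [-0.033, -0.012, 0.722, 0.0] [-0.033, -0.012, 0.722, 0.0] -> [ 0.5643 -0.258   0.091 ]
```

View pics/w9.png

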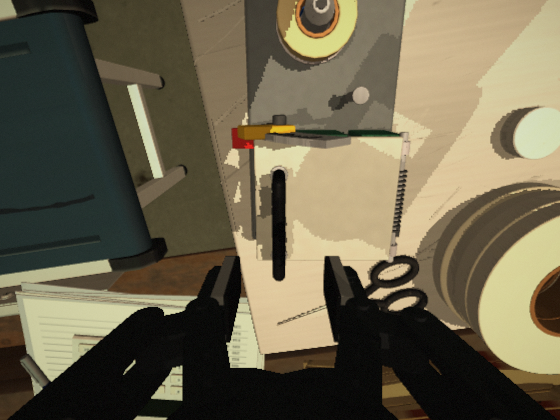

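Emit:
step_arm(targets=[[[0.5,-0.06,-0.065,0.6,0],[0.5,-0.06,0,0.7,0],[0.5,0,0,0.5,0],[0.5,0,0,0.35,0],[0.5,0,0,0,0]]])

```text
time: 13.58
eef_pos: [0.5641, -0.2589, 0.0904]
tcp_rot: [0.078, 0.997, 0.002, -0.003]
contact_force: [-1.0, 0.1, -0.2]
opening: 0.502
```

Emit:
step_arm(targets=[[[0,0,0,0,0],[0,0,0,0,0],[0,0,0,0,0],[0,0,0,0,0],[0,0,0,0,0]]], squeeze=40)

```text
time: 14.0
eef_pos: [0.568, -0.2596, 0.0963]
tcp_rot: [0.078, 0.997, 0.001, 0.001]
contact_force: [-0.1, 4.1, 3.6]
opening: 0.092
```

Run:
```python
from h import *
s=get_state();print(s["eef_pos"],s["opening"],s["contact_force"])
# arc waypoints for bar: hinge-relative
r=np.hypot(.1,.04);a0=np.arctan2(.04,.1)
for t in (0,.1,.2,.3,.4,.42,.45):
    print(t,"back(x_d=+tool y)",round(.1-r*np.cos(a0+t),4),"up",round(r*np.sin(a0+t)-.04,4))
```

```text
[ 0.56798498 -0.25961475  0.09630194] 0.09231133114233052 [-0.13527301  4.07900177  3.55545854]
0 back(x_d=+tool y) 0.0 up -0.0
0.1 back(x_d=+tool y) 0.0045 up 0.0098
0.2 back(x_d=+tool y) 0.0099 up 0.0191
0.3 back(x_d=+tool y) 0.0163 up 0.0278
0.4 back(x_d=+tool y) 0.0235 up 0.0358
0.42 back(x_d=+tool y) 0.025 up 0.0373
0.45 back(x_d=+tool y) 0.0274 up 0.0395
```

Emit:
step_arm(targets=[[[0,0,0,0,0]]])

```text
time: 14.08
eef_pos: [0.568, -0.2596, 0.0963]
tcp_rot: [0.078, 0.997, 0.001, 0.001]
contact_force: [-0.2, 5.3, 4.2]
opening: 0.098
```

Run:
```python
from h import *
d=cam("wrist");save(d,"w10")
s=get_state();print(s["eef_pos"],s["opening"],s["contact_force"],s["qpos"])
```

```text
[ 0.56798831 -0.25958882  0.09628938] 0.09668125123853807 [0.18223397 5.19969306 4.21400359] [-0.59191699  0.31621057  1.80238245  0.00275208  1.02124437 -2.00759488]
```

View pics/w10.png

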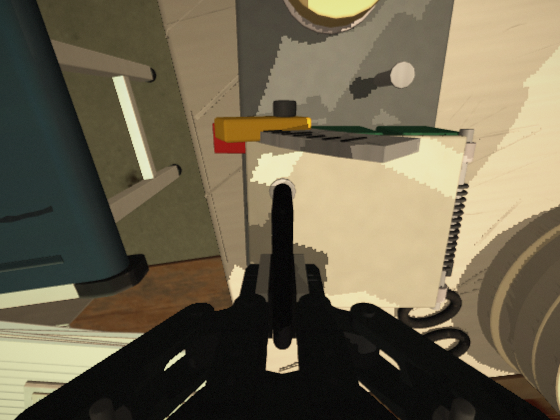

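Emit:
step_arm(targets=[[[0,0,0.11,-0.245,0],[0,0,0.135,-0.233,0],[0,0,0.16,-0.218,0],[0,0,0.08,-0.1,0],[0,0,0,0,0],[0,0,0,0,0]]], squeeze=60)

```text
time: 14.63
eef_pos: [0.5706, -0.2428, 0.1263]
tcp_rot: [0.078, 0.997, -0.002, 0.002]
contact_force: [4.9, -4.0, -7.0]
opening: 0.088
```

```bash
cat > m3.py <<'E'
from h import *
import pickle,sys
n=sys.argv[1]
d=cam("wrist");save(d,n);pickle.dump(d,open(n+".pkl","wb"))
s=get_state();print(s["eef_pos"],s["opening"],s["contact_force"])
a=cv2.resize(d["pixels"][60:260,180:380],None,fx=3,fy=3,interpolation=cv2.INTER_CUBIC)
cv2.imwrite("pics/"+n+"z.png",a[:,:,::-1])
yaw=np.deg2rad(81.2); ex=np.array([np.cos(yaw),np.sin(yaw),0]); ey=np.array([-np.sin(yaw),np.cos(yaw),0])
S=np.array([.4175,-.2060,0]);P=cloud(d);q=P-S;D=np.stack([q@ex,q@ey,P[...,2]],-1)
m=(D[...,1]<-.095)&(D[...,1]>-.19)&(D[...,0]<.06)&(D[...,0]>-.01)&(d["pixels"].min(-1)>100)&(P[...,2]>.07)&(P[...,2]<.16)
c=D[m]; k=np.polyfit(c[:,0],c[:,2],1); r=abs(c[:,2]-np.polyval(k,c[:,0]))<.003; k=np.polyfit(c[r][:,0],c[r][:,2],1)
print("cover angle from plate",-np.arctan(k[0]),len(c),"res",np.std(c[r][:,2]-np.polyval(k,c[r][:,0])), "z at hinge x .0715",np.polyval(k,.0715))
E
python3 m3.py w11
```

```text
[ 0.57051508 -0.24292042  0.12613919] 0.08705277240055569 [ 4.58011015 -4.89259162 -8.45202797]
cover angle from plate 0.3080802436982574 13231 res 0.0005679915920123577 z at hinge x .0715 0.07167861336545248
```

View pics/w11.png

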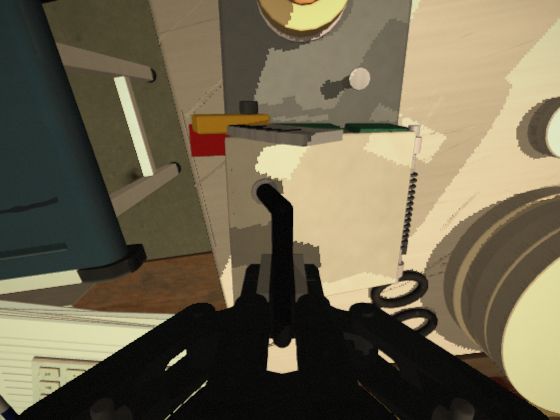

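```bash
cat > m4.py <<'E'
from h import *
import pickle,sys
d=pickle.load(open(sys.argv[1]+".pkl","rb"))
yaw=np.deg2rad(81.2); ex=np.array([np.cos(yaw),np.sin(yaw),0]); ey=np.array([-np.sin(yaw),np.cos(yaw),0])
S=np.array([.4175,-.2060,0]);P=cloud(d);q=P-S;D=np.stack([q@ex,q@ey,P[...,2]],-1)
hsv=cv2.cvtColor(d["pixels"],cv2.COLOR_RGB2HSV).astype(int);H,Sa,V=hsv[...,0],hsv[...,1],hsv[...,2]
b=(D[...,1]<-.06)&(D[...,1]>-.12)&(P[...,2]>.06)&(P[...,2]<.18)&(D[...,0]<.03)&(D[...,0]>-.09)
xh=.0715
for nm,m in (("yellow",(H>14)&(H<32)&(Sa>150)&(V>70)),("red",((H<8)|(H>172))&(Sa>150)&(V>60))):
    m=cv2.erode((m&b).astype(np.uint8),np.ones((2,2),np.uint8))>0
    c=D[m]
    if len(c)<20: print(nm,len(c));continue
    a=np.arctan2(c[:,2]-.066,xh-c[:,0]);r=np.hypot(c[:,2]-.066,xh-c[:,0])
    print(nm,len(c),"xyz pct",np.percentile(c,[3,50,97],axis=0).round(4).tolist(),"r",np.percentile(r,[3,50,97]).round(4))
    for y0 in np.arange(-.104,-.07,.003):
        k=(c[:,1]>=y0)&(c[:,1]<y0+.003)
        if k.sum()>8: print("  y%.3f n%d a"%(y0,k.sum()),np.percentile(a[k],[5,50,95]).round(3),"r",np.percentile(r[k],[5,95]).round(3))
    # dominant plane direction in x-z among points of upper face
    for (r0,r1) in ((.105,.115),(.115,.125),(.125,.135),(.135,.146)):
        k=(r>r0)&(r<r1)
        if k.sum()>8: print("   r",r0,k.sum(),"a",np.percentile(a[k],[5,50,90,97]).round(3))
E
python3 m4.py w11; echo; python3 m4.py w9;echo; python3 m4.py wrist8
```

```text
yellow 1008 xyz pct [[-0.0517, -0.0863, 0.118], [-0.0402, -0.0819, 0.1264], [-0.0209, -0.0791, 0.1308]] r [0.1062 0.127  0.1377]
  y-0.089 n44 a [0.485 0.493 0.501] r [0.126 0.136]
  y-0.086 n264 a [0.465 0.496 0.511] r [0.111 0.138]
  y-0.083 n529 a [0.484 0.502 0.517] r [0.106 0.138]
  y-0.080 n171 a [0.475 0.497 0.512] r [0.108 0.137]
   r 0.105 193 a [0.501 0.51  0.519 0.522]
   r 0.115 215 a [0.492 0.502 0.51  0.513]
   r 0.125 418 a [0.485 0.496 0.502 0.505]
   r 0.135 171 a [0.435 0.489 0.497 0.502]
red 721 xyz pct [[-0.0585, -0.0992, 0.1063], [-0.0514, -0.094, 0.1093], [-0.0435, -0.0882, 0.112]] r [0.1219 0.1303 0.1378]
  y-0.101 n102 a [0.332 0.338 0.346] r [0.123 0.137]
  y-0.098 n191 a [0.33  0.338 0.346] r [0.123 0.137]
  y-0.095 n197 a [0.331 0.339 0.347] r [0.122 0.137]
  y-0.092 n202 a [0.331 0.339 0.348] r [0.122 0.137]
  y-0.089 n23 a [0.329 0.336 0.343] r [0.136 0.138]
   r 0.115 141 a [0.333 0.339 0.347 0.351]
   r 0.125 415 a [0.33  0.338 0.345 0.348]
   r 0.135 165 a [0.329 0.338 0.343 0.347]

yellow 545 xyz pct [[-0.0533, -0.0861, 0.1182], [-0.0408, -0.0819, 0.1
[... 1285 characters left out ...]
0.136]
   r 0.105 107 a [0.471 0.506 0.515 0.517]
   r 0.115 213 a [0.396 0.473 0.505 0.508]
   r 0.125 264 a [0.401 0.479 0.499 0.501]
   r 0.135 67 a [0.408 0.478 0.495 0.497]
red 179 xyz pct [[-0.0651, -0.0983, 0.0691], [-0.0591, -0.0907, 0.0702], [-0.0529, -0.0837, 0.0715]] r [0.1245 0.1308 0.1366]
  y-0.101 n10 a [0.027 0.031 0.036] r [0.128 0.136]
  y-0.098 n33 a [0.025 0.031 0.04 ] r [0.127 0.136]
  y-0.095 n29 a [0.028 0.034 0.041] r [0.126 0.136]
  y-0.092 n38 a [0.028 0.032 0.04 ] r [0.126 0.136]
  y-0.089 n33 a [0.025 0.031 0.04 ] r [0.126 0.137]
  y-0.086 n35 a [0.024 0.034 0.111] r [0.124 0.136]
   r 0.125 141 a [0.026 0.033 0.04  0.042]
   r 0.135 30 a [0.024 0.03  0.035 0.038]
```

View pics/w11z.png

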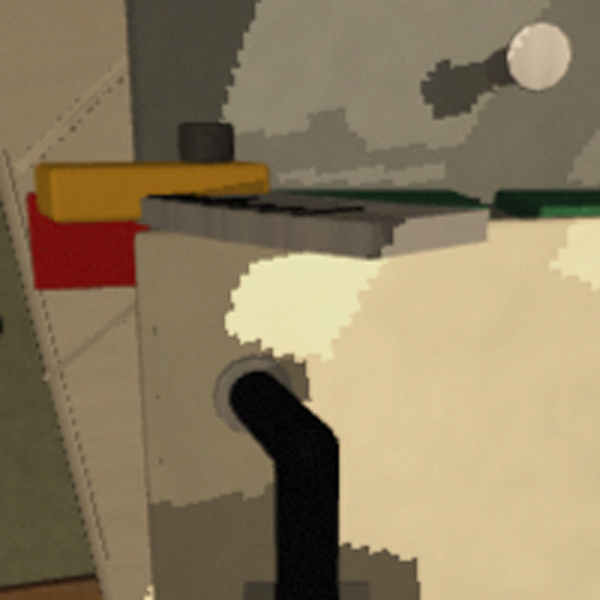

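Emit:
step_arm(targets=[[[0,0,0.06,-0.065,0],[0,0,0.06,-0.065,0],[0,0,0.06,-0.065,0],[0,0,0,0,0],[0,0,0,0,0]]])

```text
time: 15.1
eef_pos: [0.5715, -0.2362, 0.1341]
tcp_rot: [0.078, 0.997, -0.002, 0.001]
contact_force: [3.0, -5.6, -5.9]
opening: 0.084
```

```bash
python3 m3.py w12; python3 m4.py w12
```

```text
[ 0.57147775 -0.23629366  0.13407193] 0.08501576498367103 [ 4.34202442 -5.06964902 -5.5294956 ]
cover angle from plate 0.39977975749553724 11911 res 0.0005736566272872919 z at hinge x .0715 0.071692334444005
yellow 896 xyz pct [[-0.0505, -0.0862, 0.1182], [-0.04, -0.0819, 0.1265], [-0.0209, -0.0792, 0.1308]] r [0.1063 0.1269 0.1376]
  y-0.089 n42 a [0.484 0.494 0.505] r [0.126 0.136]
  y-0.086 n229 a [0.485 0.497 0.512] r [0.11  0.137]
  y-0.083 n477 a [0.486 0.502 0.517] r [0.106 0.137]
  y-0.080 n148 a [0.479 0.497 0.513] r [0.109 0.137]
   r 0.105 181 a [0.5   0.511 0.518 0.522]
   r 0.115 192 a [0.492 0.502 0.509 0.513]
   r 0.125 374 a [0.486 0.497 0.503 0.506]
   r 0.135 141 a [0.45  0.49  0.499 0.501]
red 801 xyz pct [[-0.054, -0.0993, 0.1165], [-0.047, -0.0936, 0.1201], [-0.0393, -0.0882, 0.1234]] r [0.1219 0.1302 0.1378]
  y-0.101 n112 a [0.421 0.429 0.436] r [0.122 0.137]
  y-0.098 n197 a [0.421 0.428 0.438] r [0.123 0.137]
  y-0.095 n204 a [0.421 0.429 0.438] r [0.122 0.138]
  y-0.092 n216 a [0.42  0.429 0.437] r [0.122 0.137]
  y-0.089 n66 a [0.418 0.429 0.437] r [0.125 0.138]
   r 0.115 156 a [0.421 0.43  0.438 0.441]
   r 0.125 469 a [0.421 0.429 0.435 0.438]
   r 0.135 176 a [0.418 0.427 0.434 0.437]
```

View pics/w12z.png

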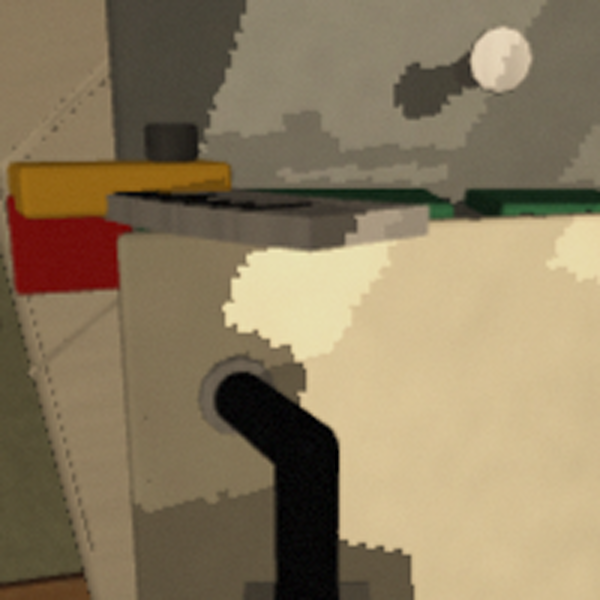

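Emit:
step_arm(targets=[[[0,0,0.04,-0.04,0],[0,0,0,0,0],[0,0,0,0,0],[0,0,0,0,0],[0,0,0,0,0],[0,0,0,0,0]]])

```text
time: 15.65
eef_pos: [0.5717, -0.2349, 0.1355]
tcp_rot: [0.078, 0.997, -0.002, 0.001]
contact_force: [3.7, -5.6, -5.9]
opening: 0.089
```

```bash
python3 m3.py w13; python3 m4.py w13 | grep -v "  y"
python3 - <<'E'
from h import *
d=cam("scene");save(d,"s13");d=cam("top");save(d,"t13")
E
```

```text
[ 0.57167617 -0.23490568  0.13544012] 0.08603058042445567 [ 3.79399706 -6.12595961 -7.1274025 ]
cover angle from plate 0.4178691559001658 11660 res 0.000570811126331064 z at hinge x .0715 0.07168113544044112
yellow 872 xyz pct [[-0.0503, -0.0862, 0.1183], [-0.0399, -0.0819, 0.1264], [-0.0211, -0.0793, 0.131]] r [0.1063 0.1268 0.1375]
   r 0.105 177 a [0.501 0.511 0.519 0.522]
   r 0.115 189 a [0.494 0.502 0.51  0.512]
   r 0.125 365 a [0.488 0.496 0.503 0.507]
   r 0.135 136 a [0.443 0.49  0.499 0.501]
red 825 xyz pct [[-0.0528, -0.0993, 0.1186], [-0.0459, -0.0935, 0.1221], [-0.0383, -0.0881, 0.1257]] r [0.1218 0.1301 0.1378]
   r 0.115 170 a [0.439 0.448 0.455 0.457]
   r 0.125 483 a [0.439 0.446 0.452 0.457]
   r 0.135 172 a [0.438 0.446 0.452 0.453]
```

View pics/s13.png

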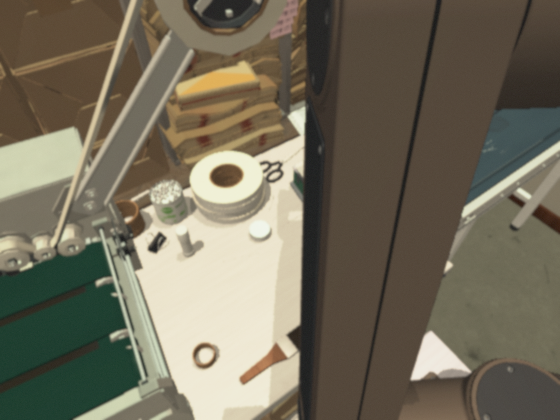

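View pics/t13.png

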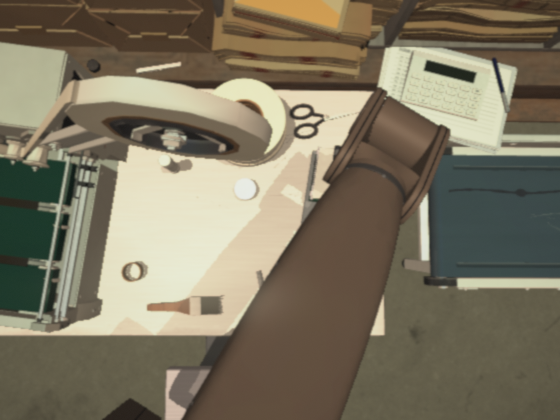

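Run:
```python
from plant import sign_off,get_state
s=get_state();print(s["time"],s["opening"],s["contact_force"]);print(sign_off())
```

```text
15.8 0.08272733534452646 [ 3.92925261 -5.0640057  -6.18624966]
the job is handed in; nothing more can be done
None
```

I handed the job in at 15.8 s of the allowed 61 s. The spacer and roll are loaded in order, and the arm is still holding the cover open at the yellow tab. No verdict came back.

**Loading**
- I pushed the blue spacer down until it pressed back with about 25 N. After release its top stood at z = 29.8 mm, where fully home is 30 mm.
- I pushed the tape roll onto it, with about 19 N back. After release its top stood at 51.6 mm, where fully home is 52 mm. I didn't measure it again after the cover lift.

**Cover**
- The gripper holds the bar at 60 N, and the spring force on the wrist is steady.
- The cover's angle, measured from its plate, is 0.418 rad.
- The pointer's top face is 0.050 rad below the tab's upper face. That is the gap expected when the pointer stands at the tab's middle.
- The tab did not move during the lift.

**Checks that disagreed or could not be made**
- **Tab middle:** two ways of estimating it differed by about 0.01–0.02 rad, or 1–2.5 mm along the arc. I relied on the upper-face measurement.
- **Tape position between cameras:** the cameras disagreed by 2–4 mm, so I used the wrist camera for the fits.
- **Final side view:** the arm blocked the top and scene cameras' view of the pointer, so the last check rests on the wrist camera alone.
- **Other items:** the ones still visible at the end, including the white tub and glue stick, look to be where they were.

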